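Close the terminal box: cover onto its pins, lock collar turned

ROBOT

A 7-joint arm with a two-finger parallel gripper is mounted at the origin on a cart in front of the work surface, level with it; the furniture and walls round the work are solid. World frame = base frame: x ahead of the robot, y to its left, z up, the work surface at z = 0. Lengths are in m, angles in rad, forces in N, time in s.
With the tool pointing down it reaches from about 0.4 to 0.875 m from the base axis. Payload 19.3 kg.
Tool frame: the origin (TCP) lies on the centre line of the jaws, within the pads' length; the fingertips stand 14 mm ahead of it and the grasp point (between the pads) lies 5 mm behind it; y points along the fingers, x is the direction in which the jaws open and shut, and the axes are right-handed (so a half turn about y gives the same grasp; the last joint's range is limited). The gripper opens to 85 mm and grips with 20 to 120 N. Pads are 22 mm wide; open, the fingers measure 114 mm over their backs; the gripper's body (76 mm by 85 mm) begins 54 mm behind the grasp point. The pads swing forward as they close: fully open they stand 13 mm farther back than shut.
Start: joints at [1.084, 0.521, -0.036, 1.599, 0.021, 1.021, -0.113], TCP at [0.253, -0.571, 0.245] pointing down, gripper open.
Joint ranges: [-2.91, 2.91], [-0.3, 2.13], [-1.5, 1.42], [0.17, 2.43], [-1.26, 4.41], [0.16, 1.93], [-2.52, 2.52]. Speed limits (rad/s): [1.89, 1.89, 2.39, 2.39, 3.01, 3.01, 3.01].

INTERFACE

Orientations are given as [roll, pitch, yaw] about the fixed x, y, z axes, in that order (R = Rz(yaw) Ry(pitch) Rx(roll)).
In Python, from workcell import monitor, grab_frame, workorder gives the robot as it stands.
- The arm moves only by the tool drive_tool, never from a script. Its argument "steps" is one flat list of numbers, 5 for each row, row after row: the finger opening in mm, from 0 to 85.4, then the shift along the world's x, y, z in mm, then the turn about the world's z in degrees. In form: [fingers, tx, ty, tz, twist, fingers, tx, ty, tz, twist, ...]. A call has exactly 5 rows; each row shifts and turns the commanded pose from where the row before left it; what a row does not reach is not made up. A row lasts 1/12 s, in which the tool goes at most 41.7 mm and 7.16 degrees, less where a joint would pass 70% of its speed; a pose out of reach is approached as far as the arm can. A call is refused whole if a number of a shift passes 41.7 or a number of a turn 7.16, either way. A call with a gripper value outside its range is refused whole. The fingers move at their own pace and stop on an object; "grip_force" is the grip in N (left out, the last holds). Time passes only in rows, so rows that do not move let the fingers close, or fill a call up. It gives the time, the measured TCP pose, the force and the opening at its end, in the units of the state.
- monitor.observe(): the state, without advancing time (a new reading comes with each control period).
- grab_frame(name): name is "scene" or "top" or "wrist"; returns a dict with "frame" (480x640x3 uint8, red, green, blue), "vertical_fov" (degrees; the focal length in pixels is half the picture's height over the tangent of half this angle, whatever the lens; pixels are square), "cx", "cy" (the principal point, pixels), "xyz" and "orientation" of the camera in the world. Camera axes: x right, y down, z forward; pixel columns grow to the right and rows downward; lengths in m; the calibration is good to about 2 mm. A picture is of the moment at which its call begins. There is no depth.
- workorder.job_done(): hands the job in, once; it reports no verdict.
The state is a dict: "clock": time; "qpos": joint angles; "qd": joint speeds; "joint_efforts": joint torques, N m; "position": TCP position; "tool_rot": TCP orientation; "force": force on the tool from outside, world axes, zero at the start; "moment": the same for the moment, N m; "grip_width": finger opening in m.
Only numpy, scipy, OpenCV 4.12 (cv2) and the standard library are available. Lean on these libraries where they do the work, as an engineer would, in place of code of your own. Each camera call takes 0.05 s, during which the arm holds its last target. There are 200 camera calls.

TASK

Close up the open terminal box. Turn the lock collar on its sloping face back to open so that its two ears will pass through the cover's window, set the loose cover plate fully home and flat over the two pins, then turn the collar clockwise to its stop so that the ears hold the cover down. Leave the hex key, the marker and the white jar where they stand.

Things in the scene. Friction and masses are not known exactly. Their poses are not given: they have to be found in the camera images.
- terminal_box: Grey desk-type terminal box on the worktop, open on top; 97 mm deep (x), 164 mm wide (y), 42 mm high in front, 98 mm at the back; three black cable glands stand 18 mm out of its back wall. Its upper face slopes down to the front (-x, towards the robot) at 30 degrees. Origin: centre of the underside, z up. It does not move.
- box_face: Rim of the sloping face, seat of the cover, 112 x 164 mm. Origin: centre of the face, in the rim's plane; x up the slope, y to the box's left, z square out of the face (30 degrees from vertical). Two steel pins, 8 mm thick with tapered tips, stand 17 mm out of it at x = +43 mm, y = +70 and -70 mm. The lock collar turns about a line parallel to z at x = 0, y = +34 mm.
- collar_top (a point): Top centre of the steel lock collar, on its turning axis, 32 mm above the face; axes turn with the collar. A ring 35 mm wide with two ears along its +x and -x (12 mm wide, 7 to 17 mm above the face, tips 34 mm from the axis). To turn it, pinch the two upright lugs on top: 18 mm long, 16 to 32 mm above the face, flat outer sides 36 mm apart across its y.
- lock_collar (a joint): Collar angle, rad, growing clockwise as one looks at the face. 0: open stop, ears point up and down the slope and pass through the cover's window (they do below about 0.4). 1.22: locked stop, ears lie across the window over the cover, the line on one ear points to the line on the plate. It stays where it is left.
- cover: Loose grey metal cover plate, 112 mm (x) by 164 mm (y), 5 mm thick, 0.28 kg, flat on the worktop, handle up. Origin: centre of its underside, z out of its top. Two 12 mm holes at x = +43 mm, y = +70 and -70 mm; a window 76 mm (x) by 44 mm (y), centred at x = 0, y = +34 mm. Seated on the box, its frame coincides with that of box_face.
- cover_handle (a point): Middle of the dark steel bar of the cover's bow handle, at x = 0, y = -40 mm, z = 32 mm of the cover. The bar lies along the cover's x, 64 mm long, 10 mm wide, 12 mm high, its underside 26 mm above the cover's underside, on two posts 52 mm apart.
- hex_key: Black hex key lying on the worktop, 88 mm long; bystander. Origin: centre of its underside.
- marker: Black marker pen lying on the worktop, 126 mm long, 16 mm thick; bystander. Origin: centre of its underside.
- jar: White jar with a white cap (not the brown one with a red cap), 60 mm in diameter, 82 mm high; bystander. Origin: centre of its underside.

How it is judged:
By the outcome, as a careful person would: the job done as asked, in the order asked, and still so for the second after the job is handed in, with the robot touching nothing.
It also fails if it takes over 72 s, if anything falls off the work surface, if the arm or the gripper's body presses on something with over 40 N, if the wrist force passes 120 N, or if a joint passes its speed limit or range.

## Working session

There is one attempt and no reset: what is moved stays moved. The work goes in short steps, Python scripts to look and compute and a tool call to move; the robot and the scene stay as the last step left them, time stands still between calls to the robot, and variables do not carry over. Pictures are saved under pics/ and viewed, about 8 in all and at most 12, crops included, and the job is handed in when it is done.

Besides the shell and the picture viewer there is one more tool, called after ">>>" as a command line: name --argument value ..., lists and objects as JSON in quotes. drive_tool: Moves the arm, as the interface text tells. Its arguments: {"type":"object","properties":{"steps":{"type":"array"},"grip_force":{"type":"number"}},"required":["steps"]}

```bash
mkdir -p pics; ls
cat > h.py <<'E'
import numpy as np,cv2
from scipy.spatial.transform import Rotation as R
from workcell import monitor,grab_frame,workorder
def cam(n,save=None):
    f=grab_frame(n)
    if save: cv2.imwrite(f'pics/{save}.png',f['frame'][:,:,::-1])
    return f
def rot(o):
    o=np.array(o,float)
    return o if o.shape==(3,3) else (R.from_quat(o).as_matrix() if o.size==4 else R.from_euler('xyz',o).as_matrix())
def foc(f): return 240/np.tan(np.radians(f['vertical_fov']/2))
def ray(f,uv):
    d=np.c_[(np.atleast_2d(uv)-[f['cx'],f['cy']])/foc(f),np.ones(len(np.atleast_2d(uv)))]
    return np.array(f['xyz']),d@rot(f['orientation']).T
def onplane(f,uv,n=(0,0,1),p=(0,0,0)):
    o,d=ray(f,uv); n=np.array(n);return o+d*(((np.array(p)-o)@n)/(d@n))[:,None]
def proj(f,P):
    c=(np.atleast_2d(P)-f['xyz'])@rot(f['orientation']); return c[:,:2]/c[:,2:]*foc(f)+[f['cx'],f['cy']]
E
python3 - <<'E'
from h import *
print(monitor.observe())
for n in ['top','scene','wrist']:
    f=cam(n,n+'0'); print(n,{k:v for k,v in f.items() if k!='frame'})
E
```

```text
pics
{'clock': 0.0, 'qpos': array([ 1.08378942,  0.52202832, -0.03634345,  1.59998694,  0.02119181,
        1.02109686, -0.11279183]), 'qd': array([-0.00054092,  0.00075332,  0.0004736 ,  0.00128563,  0.00122519,
       -0.00123641,  0.00049437]), 'joint_efforts': array([-4.22817930e-04, -9.27108192e+01,  1.97964147e+00, -3.69929051e+01,
        1.78388815e-02,  8.25864205e-03,  6.21110161e-06]), 'position': array([ 0.25287782, -0.57121367,  0.24472417]), 'tool_rot': array([-1.57086192e+00,  1.13296151e-03, -1.15398201e+00]), 'force': array([-0.09924644,  0.75927468, -0.01414195]), 'moment': array([-0.03623899, -0.01100451, -0.0438901 ]), 'grip_width': 0.08527029160491383}
top {'vertical_fov': 47.63108662803659, 'cx': 321.21391815553955, 'cy': 246.2296963531625, 'xyz': array([ 3.88778436e-01, -9.93903641e-04,  1.00057330e+00]), 'orientation': array([-2.93213192e+00,  2.37506323e-03, -1.60493402e+00])}
scene {'vertical_fov': 48.20036100184634, 'cx': 311.50375547320664, 'cy': 233.37459340363168, 'xyz': array([-0.11583298,  0.39478183,  0.46170872]), 'orientation': array([-1.99866298e+00,  7.98211514e-04, -2.07583659e+00])}
wrist {'vertical_fov': 70.67496178194511, 'cx': 317.1120702982087, 'cy': 239.18186410171725, 'xyz': array([ 0.32137723, -0.53996133,  0.37425803]), 'orientation': array([ 2.84261473e+00,  4.52984904e-04, -1.15414040e+00])}
```

View pics/top0.png

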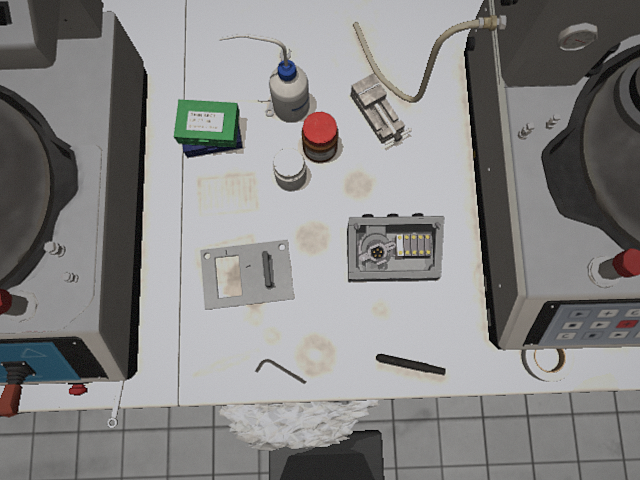

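View pics/scene0.png

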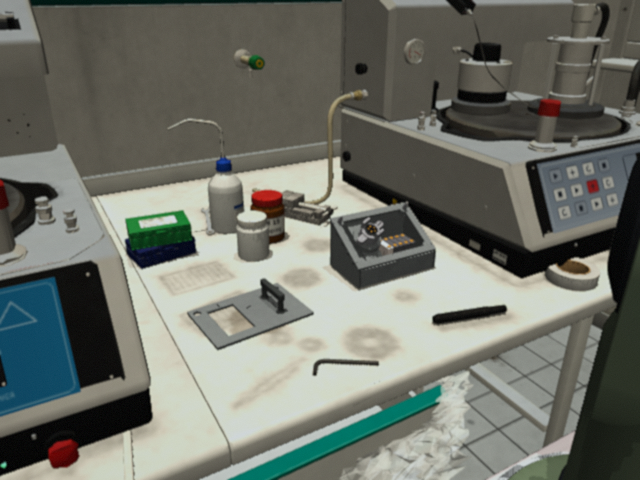

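Run:
```python
from h import *
im=cv2.imread('pics/top0.png')
a=cv2.resize(im[200:300,340:450],None,fx=7,fy=6,interpolation=3)[:, :]
cv2.imwrite('pics/c1.png',cv2.resize(im[205:295,340:450],None,fx=6.5,fy=6.5,interpolation=3))
f=dict(vertical_fov=47.63108662803659,cx=321.2139,cy=246.2297,xyz=[.388778,-.000994,1.00057],orientation=[-2.93213192e+00,  2.37506323e-03, -1.60493402e+00])
g=cv2.cvtColor(im,cv2.COLOR_BGR2GRAY)
m=((g<150)*255).astype(np.uint8); m[:, :190]=0;m[:,460:]=0; m[:200]=0; m[330:]=0
cs,_=cv2.findContours(m,cv2.RETR_EXTERNAL,2)
for c in cs:
    if cv2.contourArea(c)<1000: continue
    r=cv2.minAreaRect(c); b=cv2.boxPoints(r); print(r,b.tolist())
    for z in (0,.005,.098): 
        P=onplane(f,b,p=(0,0,z)); print(z,P.round(4).tolist(),P.mean(0).round(4), np.linalg.norm(np.diff(P,axis=0),axis=1).round(4))
    ap=cv2.approxPolyDP(c,4,True)[:,0]; print(ap.tolist())
```

```text
((246.57339477539062, 269.87371826171875), (50.8259391784668, 88.79934692382812), 83.2901611328125) [[199.508544921875, 249.82252502441406], [287.69964599609375, 239.4470977783203], [293.63824462890625, 289.9249267578125], [205.4471435546875, 300.30035400390625]]
0 [[0.6025, 0.223, 0.0], [0.6167, 0.0569, 0.0], [0.5206, 0.0479, 0.0], [0.507, 0.2109, 0.0]] [0.5617 0.1347 0.    ] [0.1667 0.0965 0.1635]
0.005 [[0.6014, 0.2219, 0.005], [0.6156, 0.0566, 0.005], [0.52, 0.0477, 0.005], [0.5064, 0.2098, 0.005]] [0.5608 0.134  0.005 ] [0.1659 0.096  0.1627]
0.098 [[0.5815, 0.201, 0.098], [0.5944, 0.0512, 0.098], [0.5077, 0.0431, 0.098], [0.4954, 0.1901, 0.098]] [0.5448 0.1214 0.098 ] [0.1504 0.087  0.1475]
[[287, 240], [201, 250], [202, 271], [206, 263], [212, 264], [204, 255], [214, 256], [217, 298], [224, 297], [218, 297], [216, 257], [239, 256], [240, 274], [234, 278], [241, 280], [242, 294], [226, 297], [242, 296], [241, 272], [248, 286], [253, 287], [252, 278], [262, 286], [262, 275], [265, 288], [275, 287], [271, 254], [284, 250], [286, 243], [288, 252]]
((395.5975036621094, 247.13092041015625), (68.38966369628906, 97.65119934082031), 89.157470703125) [[346.2743835449219, 213.65774536132812], [443.9150085449219, 212.22183227539062], [444.9206237792969, 280.6040954589844], [347.2799987792969, 282.0400085449219]]
0 [[0.6632, -0.0558, 0.0], [0.6595, -0.2418, 0.0], [0.5283, -0.233, 0.0], [0.5319, -0.0519, 0.0]] [ 0.5957 -0.1456  0.    ] [0.1861 0.1315 0.1812]
0.005 [[0.6618, -0.0555, 0.005], [0.6582, -0.2406, 0.005], [0.5276, -0.2319, 0.005], [0.5312, -0.0516, 0.005]] [ 0.5947 -0.1449  0.005 ] [0.1852 0.1309 0.1803]
0.098 [[0.6363, -0.0504, 0.098], [0.633, -0.2182, 0.098], [0.5147, -0.2103, 0.098], [0.5179, -0.0469, 0.098]] [ 0.5755 -0.1315  0.098 ] [0.1679 0.1186 0.1634]
[[349, 217], [349, 282], [439, 278], [443, 216]]
```

View pics/c1.png

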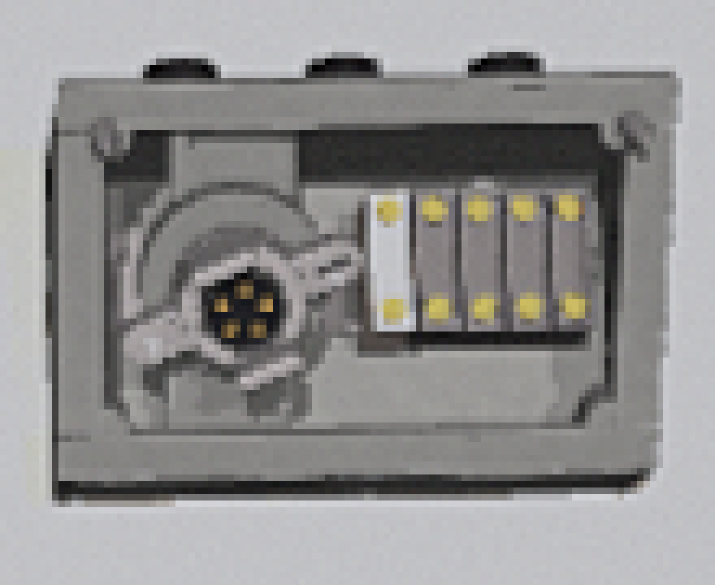

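Run:
```python
from h import *
f=dict(vertical_fov=47.63108662803659,cx=321.2139,cy=246.2297,xyz=[.388778,-.000994,1.00057],orientation=[-2.93213192e+00,  2.37506323e-03, -1.60493402e+00])
s=lambda *p:np.array(p)/6.5+[340,205]-.4
print('back',onplane(f,s((60,76),(675,76)),p=(0,0,.098)))
print('front',onplane(f,s((57,484),(640,472)),p=(0,0,.042)))
print('frontbottom',onplane(f,s((57,503),(620,490)),p=(0,0,.0)))
print('collar',onplane(f,s((245,302)),p=(0,0,.091)))
im=cv2.imread('pics/top0.png'); g=cv2.cvtColor(im,6)
m=((g<185)*255).astype(np.uint8); m[:, :190]=0;m[:,310:]=0; m[:225]=0; m[320:]=0
m=cv2.morphologyEx(m,2,np.ones((3,3)))
c=max(cv2.findContours(m,0,2)[0],key=cv2.contourArea)
b=cv2.boxPoints(cv2.minAreaRect(c)); P=onplane(f,b,p=(0,0,.004)); print(b,P,P.mean(0),np.linalg.norm(np.diff(P,axis=0),axis=1))
# handle dark
m2=((g<75)*255).astype(np.uint8); m2[:, :225]=0;m2[:,290:]=0; m2[:245]=0; m2[295:]=0
c=max(cv2.findContours(m2,0,2)[0],key=cv2.contourArea);print('h',cv2.minAreaRect(c),onplane(f,[cv2.minAreaRect(c)[0]],p=(0,0,.034)))
```

```text
back [[ 0.63148128 -0.05457989  0.098     ]
 [ 0.62583565 -0.21683451  0.098     ]]
front [[ 0.53115014 -0.05192178  0.042     ]
 [ 0.52895888 -0.21158882  0.042     ]]
frontbottom [[ 0.53191989 -0.05390958  0.        ]
 [ 0.53011773 -0.21470336  0.        ]]
collar [[ 0.57035547 -0.10078705  0.091     ]]
[[197.5488  248.939  ]
 [287.98782 238.89023]
 [295.41464 305.73172]
 [204.97562 315.7805 ]] [[0.60342282 0.22577601 0.004     ]
 [0.61684212 0.05606708 0.004     ]
 [0.49088413 0.04516192 0.004     ]
 [0.47823924 0.21058328 0.004     ]] [0.54734708 0.13439707 0.004     ] [0.17023866 0.12642919 0.16590394]
h ((269.5, 270.0), (7.0, 34.0), 0.0) [[0.55369403 0.08886197 0.034     ]]
```

>>> drive_tool --steps '[85, 8, 34, 0, 5.5, 85, 8, 34, 0, 5.5, 85, 8, 34, 0, 5.5, 85, 8, 34, 0, 5.5, 85, 8, 34, 0, 5.5]'

```text
clock: 0.57
position: [0.293, -0.3998, 0.2452]
tool_rot: [-1.571, 0.0, -0.669]
force: [1.8, -0.4, -0.6]
grip_width: 0.0851
```

>>> drive_tool --steps '[85, 10, 34, 0, 5.5, 85, 10, 34, 0, 5.5, 85, 10, 34, 0, 5.5, 85, 10, 34, 0, 5.5, 85, 25, 25, 0, 5.5]'

```text
clock: 0.98
position: [0.3563, -0.2383, 0.2454]
tool_rot: [-1.571, 0.001, -0.19]
force: [1.9, -1.2, 1.2]
grip_width: 0.0852
```

>>> drive_tool --steps '[85, 28, 22, 0, 5.5, 85, 28, 22, 0, 5.5, 85, 28, 22, 0, 5.5, 85, 28, 22, 0, 5.5, 85, 28, 22, 0, 5.5]'

```text
clock: 1.4
position: [0.4991, -0.1292, 0.2453]
tool_rot: [-1.571, -0.0, 0.29]
force: [1.2, -1.4, 0.3]
grip_width: 0.0855
```

>>> drive_tool --steps '[85, 28, 11, 0, 5, 85, 28, 11, 0, 0, 85, 14, 6, 0, 0, 85, 0, 0, 0, 0, 85, 0, 0, 0, 0]'

```text
clock: 1.82
position: [0.568, -0.102, 0.2447]
tool_rot: [-1.57, 0.001, 0.374]
force: [0.4, 0.5, -0.0]
grip_width: 0.0848
```

Run:
```python
from h import *
import pickle
f=cam('wrist','w1'); pickle.dump(f,open('w1.pkl','wb')); s=monitor.observe(); print(s['position'],s['tool_rot'],s['qpos'])
C=np.array([.568,-.100,.0908])
print(proj(f,[C,[.6,-.064,.12]]))
```

```text
[ 0.56743968 -0.10263997  0.24488597] [-1.57042895e+00  9.84514981e-04  3.73151571e-01] [ 0.45373554  0.4881912  -0.52989878  1.7109485   0.28189641  1.02016123
  0.19881069]
[[317.98581337 224.74750783]
 [374.34643886 206.78802957]]
```

View pics/w1.png

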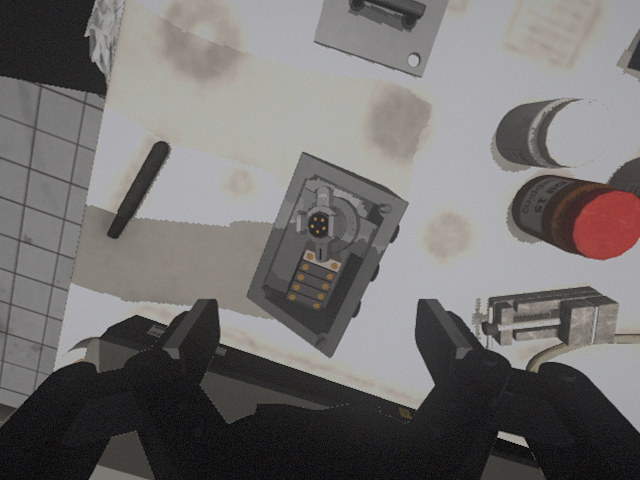

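Run:
```python
from h import *
import pickle
f=pickle.load(open('w1.pkl','rb'))
print(onplane(f,[(408,203),(332,357)],p=(0,0,.098)),onplane(f,[(305,153),(248,297)],p=(0,0,.042)))
print('conn',onplane(f,[(319.5,225)],p=(0,0,.091)),'ears',onplane(f,[(322,192),(318,258)],n=(-.5,0,.866),p=(.580-.006,-.134,.07+.0104)))
cv2.imwrite('pics/c2.png',cv2.resize(f['frame'][140:370,240:420,::-1],None,fx=2.6,fy=2.6,interpolation=3))
```

```text
[[ 0.62976486 -0.0537855   0.098     ]
 [ 0.62759957 -0.21496788  0.098     ]] [[ 0.53545414 -0.05071544  0.042     ]
 [ 0.53177004 -0.21489555  0.042     ]]
conn [[ 0.56928127 -0.09968301  0.091     ]] ears [[ 0.56199796 -0.07484831  0.07347042]
 [ 0.58016075 -0.13084388  0.08395702]]
```

View pics/c2.png

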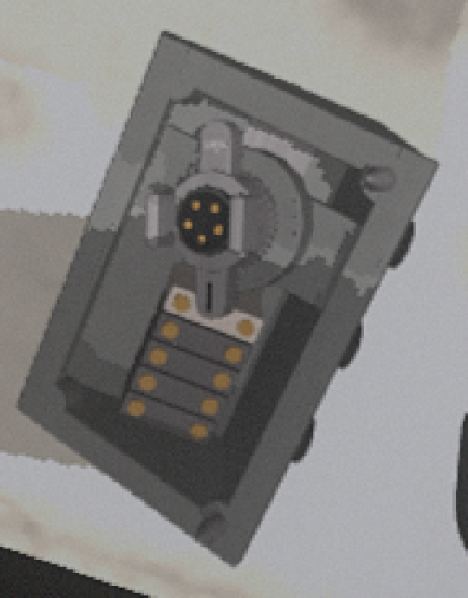

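>>> drive_tool --steps '[52, 2, 3, -36, 0, 52, 0, 0, -36, 0, 52, 0, 0, -30, 0, 52, 0, 0, -24, 0, 52, 0, 0, -15, 0]' --grip_force 25

```text
clock: 2.28
position: [0.5681, -0.1003, 0.102]
tool_rot: [-1.57, 0.003, 0.372]
force: [0.3, 0.4, 0.0]
grip_width: 0.0522
```

>>> drive_tool --steps '[52, 0, 0, -9, 0, 34, 0, 0, 0, 0, 30, 0, 0, 0, 0, 30, 0, 0, 0, 0, 30, 0, 0, 0, 0]' --grip_force 25

```text
clock: 2.7
position: [0.5693, -0.0998, 0.0955]
tool_rot: [-1.571, 0.001, 0.373]
force: [-2.1, -0.3, -16.7]
grip_width: 0.0401
```

>>> drive_tool --steps '[30, 0, 0, 0, 6, 30, 0, 0, 0, 6, 30, 0, 0, 0, 6, 30, 0, 0, 0, 6, 30, 0, 0, 0, 6]'

```text
clock: 3.12
position: [0.5688, -0.1009, 0.0965]
tool_rot: [-1.571, 0.003, 0.901]
force: [-13.8, -5.4, 9.8]
grip_width: 0.0378
```

>>> drive_tool --steps '[30, 0, 0, 0, 6, 30, 0, 0, 0, 6, 30, 0, 0, 0, 6, 30, 0, 0, 0, 6, 30, 0, 0, 0, 6]'

```text
clock: 3.53
position: [0.5698, -0.1011, 0.0966]
tool_rot: [-1.571, 0.003, 1.424]
force: [-5.5, -4.6, 1.8]
grip_width: 0.0362
```

>>> drive_tool --steps '[30, 0, 0, 0, 5, 30, 0, 0, 0, 3, 30, 0, 0, 0, 0, 30, 0, 0, 0, 0, 30, 0, 0, 0, 0]'

```text
clock: 3.95
position: [0.5701, -0.1009, 0.0965]
tool_rot: [-1.571, 0.002, 1.559]
force: [-4.3, -3.4, 1.6]
grip_width: 0.0359
```

>>> drive_tool --steps '[48, 0, 0, 0, 0, 50, 0, 0, 0, 0, 50, 0, 0, 20, 0, 60, 0, 0, 35, 0, 70, 0, 0, 41, 0]'

```text
clock: 4.37
position: [0.5694, -0.0992, 0.1918]
tool_rot: [-1.569, -0.001, 1.56]
force: [1.6, -0.8, 0.1]
grip_width: 0.0695
```

>>> drive_tool --steps '[70, -3, 10, 34, 0, 70, -4, 38, 0, 1, 70, -4, 40, 0, 1, 70, -4, 40, 0, 2, 70, -3, 30, 0, 0]'

```text
clock: 4.78
position: [0.5517, 0.0617, 0.2265]
tool_rot: [-1.573, -0.001, 1.634]
force: [0.5, 0.7, 0.2]
grip_width: 0.0702
```

>>> drive_tool --steps '[70, 0, 22, 0, 0, 70, 0, 13, 0, 0, 70, 0, 0, 0, 0, 70, 0, 0, 0, 0, 70, 0, 0, 0, 0]'

```text
clock: 5.2
position: [0.5523, 0.092, 0.2253]
tool_rot: [-1.571, 0.001, 1.628]
force: [0.8, 0.3, 0.0]
grip_width: 0.0703
```

Run:
```python
from h import *
import pickle
f=cam('wrist','w2'); pickle.dump(f,open('w2.pkl','wb')); s=monitor.observe(); print(s['position'],s['tool_rot'],s['qpos'])
t=cam('top','t2'); pickle.dump(t,open('t2.pkl','wb'))
a=f['frame'][:,:,::-1]; b=cv2.resize(t['frame'][205:295,340:450,::-1],None,fx=3,fy=3,interpolation=3)
o=np.zeros((480,980,3),np.uint8); o[:,:640]=a; o[:270,645:645+330]=b
cv2.imwrite('pics/c3.png',cv2.resize(o,(800,392),interpolation=3))
```

```text
[0.55230269 0.09191103 0.22522371] [-1.57075546e+00  6.66859643e-04  1.62781577e+00] [ 0.34643688  0.5746569  -0.88459264  1.76425071  0.50735137  1.04840296
  0.90585278]
```

View pics/c3.png

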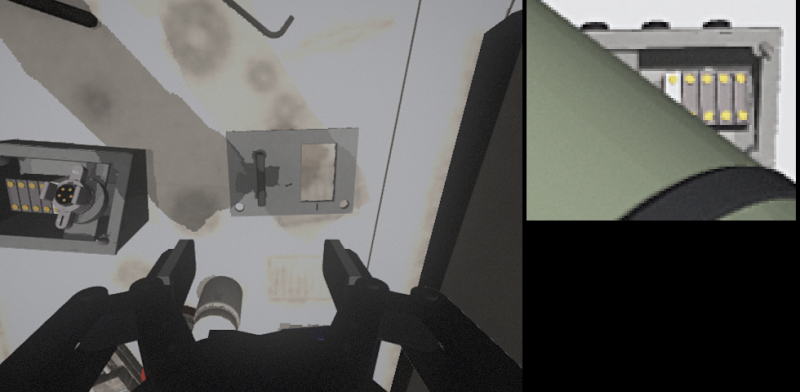

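Run:
```python
from h import *
import pickle
f=pickle.load(open('w2.pkl','rb')); g=cv2.cvtColor(f['frame'],7)
for (u,v) in [(240,207),(344,204),(318,172)]:
    u,v=int(u/.816),int(v/.816); r=10 if v>240 else 50
    s=g[v-r:v+r+1,u-r:u+r+1]; t,m=cv2.threshold(s,0,255,8)
    n,l,st,c=cv2.connectedComponentsWithStats(m); k=l[r,r]
    p=c[k]+[u-r,v-r]; print(st[k],p,onplane(f,[p],p=(0,0,.003)))
# handle: dark
s=g[170:275,290:350]; m=((s<70)*255).astype(np.uint8)
n,l,st,c=cv2.connectedComponentsWithStats(m); k=1+st[1:,4].argmax(); ys,xs=np.where(l==k)
print(st[k],c[k]+[290,170],np.percentile(g[100:300,250:450],[5,30,60]))
P=onplane(f,[c[k]+[290,170]],p=(0,0,.037));print('handle',P)
for v in (180,200,220,240): 
  r=xs[ys==v-170]; print(v,(r.min()+290,r.max()+290) if len(r) else None)
```

```text
[  0   0  21  21 323] [295.50773994 254.3003096 ] [[0.60428587 0.07184647 0.003     ]]
[  0   0  21  21 404] [420.7450495  249.85148515] [[0.59117127 0.20896784 0.003     ]]
[  30   15   42   71 2022] [391.98615232 209.67754698] [[0.54825615 0.17192855 0.003     ]]
[ 22  14  15  66 467] [318.57815846 216.80728051] [ 77. 120. 160.]
handle [[0.55236358 0.0941888  0.037     ]]
180 None
200 (np.int64(313), np.int64(315))
220 (np.int64(314), np.int64(326))
240 (np.int64(314), np.int64(325))
```

>>> drive_tool --steps '[60, 3, 3, -40, 2, 50, 0, 0, -41, 0, 45, 0, 0, -41, 0, 40, 0, 0, -36, 0, 40, 0, 0, -22, 0]' --grip_force 60

```text
clock: 5.72
position: [0.5537, 0.0949, 0.0417]
tool_rot: [-1.567, 0.0, 1.663]
force: [0.3, 0.1, 0.5]
grip_width: 0.0402
```

>>> drive_tool --steps '[40, 0, 0, -14, 0, 40, 0, 0, 0, 0, 5, 0, 0, 0, 0, 5, 0, 0, 0, 0, 5, 0, 0, 0, 0]' --grip_force 60

```text
clock: 6.13
position: [0.556, 0.0964, 0.0331]
tool_rot: [-1.573, 0.0, 1.664]
force: [-0.3, -1.5, 4.6]
grip_width: 0.0086
```

>>> drive_tool --steps '[5, 0, 0, 0, 0, 5, 0, 0, 0, 0, 5, 0, 0, 15, 0, 5, 0, 0, 25, 0, 5, 0, 0, 0, 0]'

```text
clock: 6.55
position: [0.5568, 0.0972, 0.0763]
tool_rot: [-1.576, -0.0, 1.665]
force: [1.7, 1.2, -2.3]
grip_width: 0.0086
```

Run:
```python
from h import *
import pickle
f=cam('wrist','w3'); s=monitor.observe(); print(s['position'],s['tool_rot'],s['force'],s['moment'])
t=cam('scene'); pickle.dump((f,t),open('w3.pkl','wb'))
o=np.zeros((480,960,3),np.uint8); o[:,:480]=f['frame'][:,80:560,::-1]; o[:,480:]=cv2.resize(t['frame'][150:390,140:380,::-1],None,fx=2,fy=2,interpolation=3)
cv2.imwrite('pics/c4.png',cv2.resize(o,(800,400),interpolation=3))
```

```text
[0.5564729  0.09669576 0.07470285] [-1.57524044e+00 -1.15551089e-04  1.66425937e+00] [-0.61504803 -0.33091277 -3.87985231] [-0.09823661 -0.02879115  0.04801645]
```

View pics/c4.png

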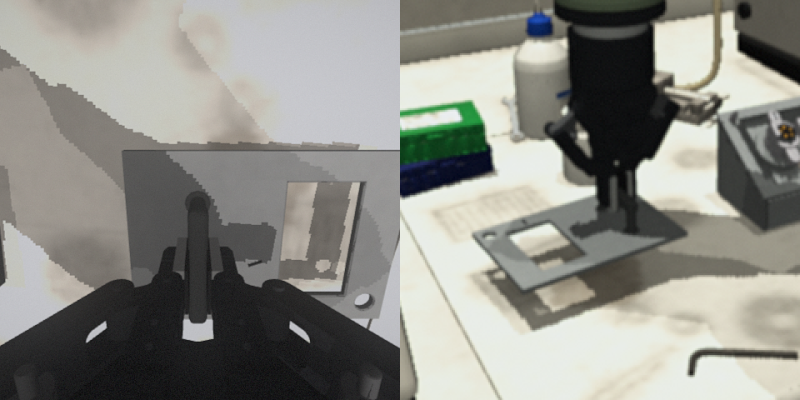

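Run:
```python
from h import *
import pickle
f,t=pickle.load(open('w3.pkl','rb')); 
T=np.array([.55647,.0967,.0747]); yaw=1.6643-np.pi/2
cx=np.array([np.cos(yaw),np.sin(yaw),0]); cy=np.array([-np.sin(yaw),np.cos(yaw),0])
near=[(80+150/.833,151/.833),(80+260/.833,150.5/.833),(80+380/.833,150/.833)]
left=[(80+123.5/.833,160/.833),(80+128/.833,260/.833)]
hole=[(80+365/.833,299/.833)]
win=[(80+287/.833,182/.833),(80+367/.833,180.5/.833),(80+345/.833,292/.833)]
bar=[(80+198/.833,192/.833)]
for n,p,z in [('near -56',near,.0466),('left -82',left,.0466),('hole +43,+70',hole,.044),('win(-38,12)(-38,56)(38,56)',win,.0466),('barend -32,-40',bar,.0747-.0331+.035)]:
    d=onplane(f,p,p=(0,0,z))-T; print(n,(1e3*np.c_[d@cx,d@cy]).round(1).tolist())
print(yaw)
```

```text
near -56 [[-54.2, -25.3], [-54.5, 36.3], [-54.8, 103.5]]
left -82 [[-49.1, -40.6], [14.5, -42.7]]
hole +43,+70 [[45.6, 114.5]]
win(-38,12)(-38,56)(38,56) [[-36.3, 53.2], [-37.2, 99.4], [38.2, 98.5]]
barend -32,-40 [[-38.9, 1.6]]
0.09350367320510333
```

>>> drive_tool --steps '[5, 0, 0, 25, 0, 5, 0, 0, 35, 0, 5, 0, -10, 35, 0, 5, 2, -20, 20, -1.5, 5, 2, -25, 5, -1.5]'

```text
clock: 7.07
position: [0.5599, 0.0426, 0.195]
tool_rot: [-1.575, -0.001, 1.614]
force: [1.6, -1.3, -3.8]
grip_width: 0.0085
```

>>> drive_tool --steps '[5, 3, -30, 0, -1.5, 5, 3, -30, 0, -1.5, 5, 3, -30, 0, 0, 5, 3, -30, 0, 0, 5, 3, -30, 0, 0]'

```text
clock: 7.48
position: [0.5736, -0.1102, 0.1913]
tool_rot: [-1.57, 0.0, 1.56]
force: [0.5, 0.6, -2.9]
grip_width: 0.0087
```

>>> drive_tool --steps '[5, 2, -28, 0, 0, 5, 0, -20, 0, 0, 5, 0, -12, 0, 0, 5, 0, -6, 0, 0, 5, 0, 0, 0, 0]'

```text
clock: 7.9
position: [0.5757, -0.1751, 0.1911]
tool_rot: [-1.57, -0.0, 1.559]
force: [0.5, -0.0, -3.4]
grip_width: 0.0081
```

Run:
```python
from h import *
import pickle
f=cam('wrist'); s=monitor.observe(); print(s['position'],s['tool_rot'],s['force'],s['moment'],s['grip_width'])
t=cam('scene'); pickle.dump((f,t),open('w4.pkl','wb'))
o=np.zeros((480,960,3),np.uint8); o[:,:480]=f['frame'][:,80:560,::-1]; o[:,480:]=cv2.resize(t['frame'][90:330,250:490,::-1],None,fx=2,fy=2,interpolation=3)
cv2.imwrite('pics/c5.png',cv2.resize(o,(800,400),interpolation=3))
```

```text
[ 0.57591794 -0.17373488  0.19127799] [-1.57069366e+00 -5.03797300e-04  1.56027892e+00] [ 0.44743719  1.29382054 -3.77453666] [-0.05543246 -0.01512061  0.00018116] 0.008573337463413058
```

View pics/c5.png

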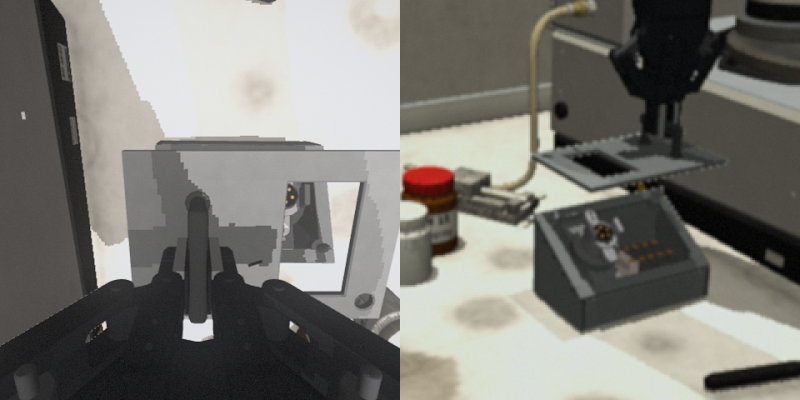

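>>> drive_tool --steps '[5, 2, 0, -20, 0, 5, 0, 0, -16, 0, 5, 0, 0, -9, 0, 5, 0, 0, -3, 0, 5, 0, 0, -2, 0]' --grip_force 45

```text
clock: 8.42
position: [0.5781, -0.1735, 0.1413]
tool_rot: [-1.571, -0.0, 1.561]
force: [-0.7, 0.1, -3.1]
grip_width: 0.0087
```

>>> drive_tool --steps '[5, -1, 0, -2, 0, 5, -2, 0, -2, 0, 5, -1, 0, -2, 0, 5, -2, 0, -2, 0, 5, 0, 0, 0, 0]'

```text
clock: 8.83
position: [0.5731, -0.1743, 0.1348]
tool_rot: [-1.574, 0.0, 1.56]
force: [0.6, 1.9, 10.0]
grip_width: 0.0088
```

>>> drive_tool --steps '[5, -2, 0, -2, 0, 5, -2, 0, -3, 0, 5, -2, 0, -3, 0, 5, -1, 0, -3, 0, 5, -1, 0, -3, 0]'

```text
clock: 9.25
position: [0.5643, -0.1742, 0.1207]
tool_rot: [-1.572, 0.001, 1.56]
force: [-7.9, 0.7, 14.3]
grip_width: 0.0086
```

>>> drive_tool --steps '[5, 0, 0, -2, 0, 5, 0, 0, 0, 0, 5, 0, 0, 0, 0, 5, 0, 0, 0, 0, 5, 0, 0, 0, 0]'

```text
clock: 9.67
position: [0.5636, -0.1743, 0.1184]
tool_rot: [-1.571, 0.001, 1.56]
force: [-8.8, 1.1, 12.9]
grip_width: 0.009
```

Run:
```python
from h import *
import pickle
f=cam('wrist'); s=monitor.observe(); print(s['position'],s['tool_rot'],s['force'],s['moment'],s['grip_width'])
t=cam('scene'); pickle.dump((f,t),open('w5.pkl','wb'))
o=np.zeros((480,960,3),np.uint8); o[:,:480]=f['frame'][:,80:560,::-1]; o[:,480:]=cv2.resize(t['frame'][140:320,300:480,::-1],(480,480),interpolation=3)
cv2.imwrite('pics/c6.png',cv2.resize(o,(800,400),interpolation=3))
```

```text
[ 0.56365094 -0.17433029  0.11838149] [-1.57072684e+00  5.74832537e-04  1.55989486e+00] [-9.48039352  2.11972534 12.25575304] [ 0.45341282  1.46329347 -0.00950962] 0.008121715309801983
```

View pics/c6.png

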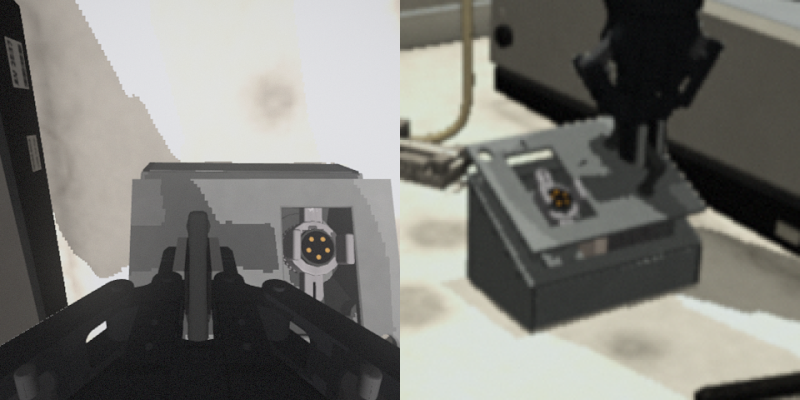

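Run:
```python
from h import *
import pickle
f,t=pickle.load(open('w5.pkl','rb')); f0,_=pickle.load(open('w4.pkl','rb'))
def pj(f,T,ph):
    ph=np.radians(ph);c,s=np.cos(ph),np.sin(ph)
    return proj(f,[[T[0]+x*c-z*s,T[1]+y,T[2]+x*s+z*c] for x,y,z in [(-54,-41,-28),(-54,30,-28),(-54,20,-28)]/np.array(1e3)])
print('level',pj(f0,[.5759,-.1737,.1913],0)[:2].round(1).tolist())
for a in (22,25,28,31,34): print(a,pj(f,[.5637,-.1743,.1184],a)[:2].round(1).tolist())
for g in (f0,f):
    c=cv2.cvtColor(g['frame'],7)[150:250,320:360].mean(1); d=np.diff(c); print('row edge',150+np.argsort(d)[:3],150+np.argsort(-d)[:3])
    r=cv2.cvtColor(g['frame'],7)[225:232,200:300].mean(0); print('col',200+np.argmax(abs(np.diff(r))))
```

```text
level [[228.4, 185.0], [381.6, 183.1]]
22 [[237.1, 207.1], [371.7, 205.7]]
25 [[238.3, 210.9], [370.9, 209.5]]
28 [[239.4, 214.8], [370.2, 213.4]]
31 [[240.5, 218.8], [369.6, 217.4]]
34 [[241.5, 222.9], [369.0, 221.6]]
row edge [163 168 167] [180 181 172]
col 229
row edge [193 195 205] [214 204 203]
col 237
```

>>> drive_tool --steps '[5, -3, 0, 5, 0, 5, -3, 0, 5, 0, 5, -3, 0, -4, 0, 5, -3, 0, -4, 0, 5, 0, 0, -2, 0]' --grip_force 60

```text
clock: 10.18
position: [0.551, -0.1747, 0.1166]
tool_rot: [-1.57, 0.0, 1.56]
force: [-0.6, 0.6, -3.1]
grip_width: 0.0084
```

Run:
```python
from h import *
import pickle
f=cam('wrist'); s=monitor.observe(); print(s['position'],s['tool_rot'],s['force'],s['moment'],s['grip_width'])
t=cam('scene'); pickle.dump((f,t),open('w6.pkl','wb'))
T=s['position'];c,q=np.cos(np.pi/6),.5
U=np.array([c,-.015,q]);V=np.array([.0175,1,0]);N=np.array([-q,.0087,c]);F=np.array([.581,-.1343,.07])
print('seat delta u,v,n',[(1e3*(T-(F-.002*U-.04*V+.033*N))@k).round(1) for k in (U,V,N)])
print('hole exp',proj(f,T+.045*U+.11*V-.028*N),'pintip',proj(f,F+.043*U+.07*V+.017*N))
o=np.zeros((480,960,3),np.uint8); o[:,:480]=cv2.resize(f['frame'][220:420,380:580,::-1],(480,480),interpolation=3); o[:,480:]=cv2.resize(t['frame'][140:320,300:480,::-1],(480,480),interpolation=3)
cv2.imwrite('pics/c7.png',cv2.resize(o,(800,400),interpolation=3))
```

```text
[ 0.55123196 -0.17466029  0.11630827] [-1.56960178e+00 -6.43418883e-05  1.55974491e+00] [ 1.19609013e+00 -9.65144471e-04 -3.85886349e+00] [-0.04827929  0.05061102  0.04692486] 0.00850578255454055
seat delta u,v,n [np.float64(-0.0), np.float64(-0.9), np.float64(21.6)]
hole exp [[542.19805392 414.8037296 ]] pintip [[531.63963554 409.4936972 ]]
```

View pics/c7.png

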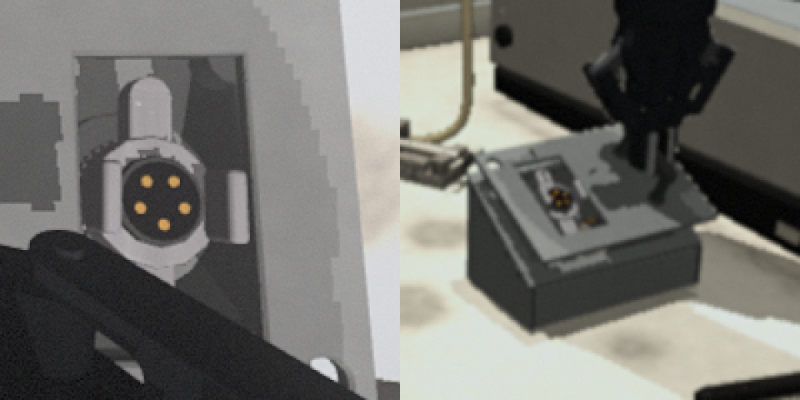

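>>> drive_tool --steps '[5, 1.5, 0.5, -2.6, 0, 5, 1.5, 0, -2.6, 0, 5, 1.5, 0, -2.6, 0, 5, 1, 0, -1.7, 0, 5, 0, 0, 0, 0]'

```text
clock: 10.7
position: [0.5575, -0.1739, 0.1072]
tool_rot: [-1.57, -0.0, 1.56]
force: [-1.3, -0.8, -4.0]
grip_width: 0.0084
```

>>> drive_tool --steps '[5, 1, 0, -1.7, 0, 5, 1, 0, -1.7, 0, 5, 1, 0, -1.7, 0, 5, 0, 0, 0, 0, 5, 0, 0, 0, 0]'

```text
clock: 11.12
position: [0.5604, -0.1741, 0.1025]
tool_rot: [-1.57, 0.0, 1.56]
force: [-1.4, -2.8, -5.7]
grip_width: 0.0091
```

>>> drive_tool --steps '[5, 1, 0, -1.7, 0, 5, 1, 0, -1.7, 0, 5, 0.5, 0, -0.9, 0, 5, 0.5, 0, -0.9, 0, 5, 0, 0, 0, 0]'

```text
clock: 11.53
position: [0.5615, -0.1742, 0.0971]
tool_rot: [-1.566, 0.001, 1.56]
force: [-18.5, -1.4, 6.4]
grip_width: 0.0086
```

>>> drive_tool --steps '[5, 0.5, 0, -0.9, 0, 5, 0.5, 0, -0.9, 0, 5, 0, 0, 0, 0, 5, 0, 0, 0, 0, 5, 0, 0, 0, 0]'

```text
clock: 11.95
position: [0.5618, -0.1743, 0.096]
tool_rot: [-1.565, 0.001, 1.559]
force: [-28.7, -0.3, 23.5]
grip_width: 0.0085
```

Run:
```python
from h import *
s=monitor.observe(); print(s['position'],s['force'],s['moment'],s['grip_width'])
T=s['position'];c,q=np.cos(np.pi/6),.5
U=np.array([c,-.015,q]);V=np.array([.0175,1,0]);N=np.array([-q,.0087,c]);F=np.array([.581,-.1343,.07])
print('seat delta u,v,n',[(1e3*(T-(F-.002*U-.04*V+.033*N))@k).round(1) for k in (U,V,N)])
```

```text
[ 0.5617653  -0.17426134  0.09601766] [-28.65909512  -0.32393922  23.52719922] [ 0.14651955  5.35770339 -0.18137546] 0.008465561253316423
seat delta u,v,n [np.float64(-1.0), np.float64(-0.3), np.float64(-1.2)]
```

>>> drive_tool --steps '[5, -1.5, 0, 0.5, 0, 20, 0, 0, 0, 0, 40, 0, 0, 0, 0, 40, 0, 0, 0, 0, 40, 0, 0, 15, 0]'

```text
clock: 12.37
position: [0.5622, -0.1736, 0.1098]
tool_rot: [-1.568, -0.001, 1.56]
force: [-0.5, -0.7, -0.7]
grip_width: 0.04
```

>>> drive_tool --steps '[50, 0, 0, 30, 0, 50, 0, 20, 40, 0, 50, 0, 30, 20, 0, 50, 0, 20, 0, 0, 50, 0, 0, 0, 0]'

```text
clock: 12.78
position: [0.564, -0.1007, 0.2015]
tool_rot: [-1.575, -0.001, 1.565]
force: [0.7, -0.5, -0.6]
grip_width: 0.05
```

Run:
```python
from h import *
import pickle
f=cam('wrist'); s=monitor.observe(); print(s['position'],s['tool_rot'],s['force'])
t=cam('scene'); pickle.dump((f,t),open('w7.pkl','wb'))
o=np.zeros((480,960,3),np.uint8); o[:,:480]=cv2.resize(f['frame'][120:360,200:440,::-1],(480,480),interpolation=3); o[:,480:]=cv2.resize(t['frame'][160:320,310:470,::-1],(480,480),interpolation=3)
cv2.imwrite('pics/c8.png',cv2.resize(o,(800,400),interpolation=3))
```

```text
[ 0.56357603 -0.10312394  0.20038564] [-1.57310407e+00  1.54292367e-05  1.56338145e+00] [-0.79654208 -0.62765506 -0.37102917]
```

View pics/c8.png

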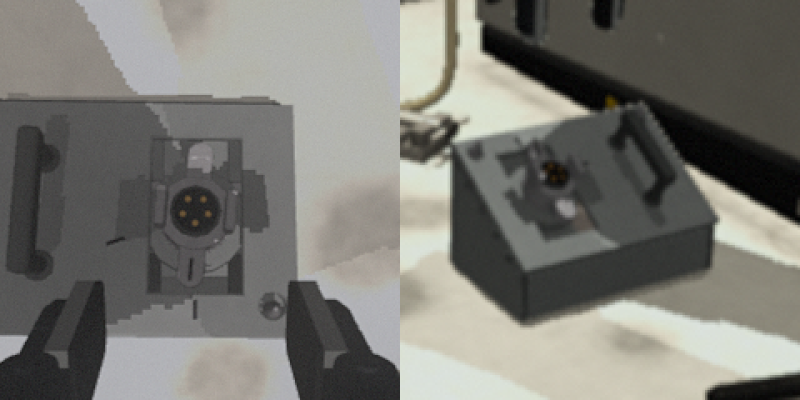

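>>> drive_tool --steps '[50, 6, 2.5, -30, 0, 50, 0, 0, -30, 0, 50, 0, 0, -22, 0, 50, 0, 0, -12, 0, 50, 0, 0, -8, 0]' --grip_force 30

```text
clock: 13.3
position: [0.5685, -0.1035, 0.0951]
tool_rot: [-1.569, -0.0, 1.559]
force: [-0.4, 0.0, -0.2]
grip_width: 0.0499
```

>>> drive_tool --steps '[50, 0, 0, 0, 0, 30, 0, 0, 0, 0, 30, 0, 0, 0, 0, 30, 0, 0, 0, 0, 30, 0, 0, 0, 0]'

```text
clock: 13.72
position: [0.5691, -0.1011, 0.0978]
tool_rot: [-1.571, -0.002, 1.561]
force: [-4.2, 11.1, -1.1]
grip_width: 0.0355
```

>>> drive_tool --steps '[30, 0, 0, 0, -6, 30, 0, 0, 0, -6, 30, 0, 0, 0, -6, 30, 0, 0, 0, -6, 30, 0, 0, 0, -6]'

```text
clock: 14.13
position: [0.5695, -0.1015, 0.0983]
tool_rot: [-1.572, -0.002, 1.033]
force: [1.6, 3.2, -1.8]
grip_width: 0.0351
```

>>> drive_tool --steps '[30, 0, 1, 0, -6, 30, 0, 1, 0, -6, 30, 0, 0, 0, -6, 30, 0, 0, 0, -6, 30, 0, 0, 0, -6]'

```text
clock: 14.55
position: [0.5692, -0.1018, 0.0989]
tool_rot: [-1.573, -0.0, 0.507]
force: [-2.5, -7.4, 6.3]
grip_width: 0.0356
```

>>> drive_tool --steps '[30, 0, 0, 0, -5, 30, 0, 0, 0, -3, 30, 0, 0, 0, 0, 30, 0, 0, 0, 0, 30, 0, 0, 0, 0]'

```text
clock: 14.97
position: [0.5694, -0.1021, 0.0987]
tool_rot: [-1.573, -0.001, 0.372]
force: [-9.0, -6.4, 16.9]
grip_width: 0.0356
```

Run:
```python
from h import *
s=monitor.observe(); print(s['position'],s['tool_rot'],s['force'],s['moment'],s['grip_width'])
```

```text
[ 0.56939126 -0.10205237  0.09874333] [-1.57311476e+00 -7.91113475e-04  3.72327944e-01] [-8.98242223 -6.36970701 16.91283454] [-0.78346561  1.48012874  0.21847815] 0.035552601989921384
```

>>> drive_tool --steps '[30, 0, 0, 0, -3, 30, 0, 0, 0, -3, 30, 0, 0, 0, 0, 30, 0, 0, 0, 0, 30, 0, 0, 0, 0]'

```text
clock: 15.38
position: [0.5694, -0.1026, 0.0994]
tool_rot: [-1.574, -0.001, 0.267]
force: [-14.3, -8.3, 28.6]
grip_width: 0.035
```

Run:
```python
from h import *
s=monitor.observe(); print(s['position'],s['tool_rot'],s['force'],s['moment'],s['grip_width'])
```

```text
[ 0.56938807 -0.10263347  0.09936023] [-1.57386729e+00 -9.91135430e-04  2.67021088e-01] [-14.27152332  -8.34623894  28.5961141 ] [-1.39779107  2.26944461  0.17093512] 0.0349662786652583
```

>>> drive_tool --steps '[40, 0, 0, 0, 0, 50, 0, 0, 0, 0, 50, 0, 0, 0, 0, 50, 0, 0, 25, 0, 50, 0, 0, 35, 0]'

```text
clock: 15.8
position: [0.5679, -0.1003, 0.1557]
tool_rot: [-1.569, 0.003, 0.269]
force: [-0.5, 0.3, -0.0]
grip_width: 0.0501
```

>>> drive_tool --steps '[50, 0, 0, 25, 6, 50, 0, 0, 15, 0, 50, 0, 0, 0, 0, 50, 0, 0, 0, 0, 50, 0, 0, 0, 0]'

```text
clock: 16.22
position: [0.5688, -0.1008, 0.1962]
tool_rot: [-1.571, 0.0, 0.373]
force: [0.2, -0.7, -0.8]
grip_width: 0.0502
```

Run:
```python
from h import *
import pickle
f=cam('wrist'); pickle.dump(f,open('w8.pkl','wb')); s=monitor.observe(); print(s['position'],s['tool_rot'],s['force'])
c,q=np.cos(np.pi/6),.5
U=np.array([c,-.015,q]);V=np.array([.0175,1,0]);N=np.array([-q,.0087,c]);F=np.array([.581,-.1343,.07])
def unroll(f,h=.017,w=45,k=4):   # rectified face view, up = up-slope, left = +V
    g=np.arange(-w*k,w*k+1)/k/1e3; X,Y=np.meshgrid(-g,-g)
    P=F+.034*V+h*N+Y[...,None]*U+X[...,None]*V
    uv=proj(f,P.reshape(-1,3)).astype(np.float32).reshape(*X.shape,2)
    return cv2.remap(f['frame'][:,:,::-1].copy(),uv,None,1)
a=[unroll(x) for x in (pickle.load(open('w1.pkl','rb')),pickle.load(open('w7.pkl','rb'))[0],f)]
k=4;w=45
for im in a:
    g=cv2.cvtColor(im,6).astype(float); r=[]
    for d in range(0,360,5):
        t=np.radians(d); rr=np.arange(24,33); r.append(g[(w*k-rr*k*np.cos(t)).astype(int),(w*k+rr*k*np.sin(t)).astype(int)].mean().round())
    print(np.array(r,int))
cv2.imwrite('pics/c9.png',cv2.resize(np.hstack(a[0:3:2]+[a[1]]),(798,266)))
o=np.zeros((520,798,3),np.uint8); o[:266]=cv2.imread('pics/c9.png'); o[266:520,:340]=cv2.resize(f['frame'][:,:,::-1],(340,254),interpolation=3)
t=cam('scene'); o[266:520,345:345+360]=cv2.resize(t['frame'][180:307,300:480,::-1],(360,254),interpolation=3)
cv2.imwrite('pics/c9.png',o)
```

```text
[ 0.56868418 -0.10076478  0.19584086] [-1.57024388e+00  7.38521226e-04  3.72944173e-01] [-0.65332002  0.23103143  0.16432462]
[102  92  81  79  84  86  83  77  76  78  85  86  89  94  69  86 101 113
 104 101 111  72  84  91  92  92  93  88  92 120 120 120 133 128 121 111
  94 108 119 117 114 110 110 112 112 104  94 130 134 133 130 104  93 120
 125 120 111 104 102  99  98  98  99 101  99 100  97 101  96  99 100 108]
[ 86  61  84  83  79  81  75  62  60  66  76  79  81  82  73  71  72  71
  71  72  71  72  72  72  72  73  76  75  75  77  84  84  82  83  78 127
 133 130 132 124 105 105  77  76  78  79  78  80  78  77  77  78  77  77
  77  76  83 104 111 110 104 104  92  76  68  70  92 101  95  91  79  81]
[ 74  79  80  69  74  75  71  67  69  75  73  80  94  92  58  94  85  80
  81  80  80  81  82  82  83  82  79  88  90  88  79  81 100 108 104  98
 100 110 119 111 111 111 111 111 110 103 122 126 126 129 123  91 103 108
 107 107 106 105 105 107 107 105 100 102 102 101  99 100  94  73  69  71]
```

View pics/c9.png

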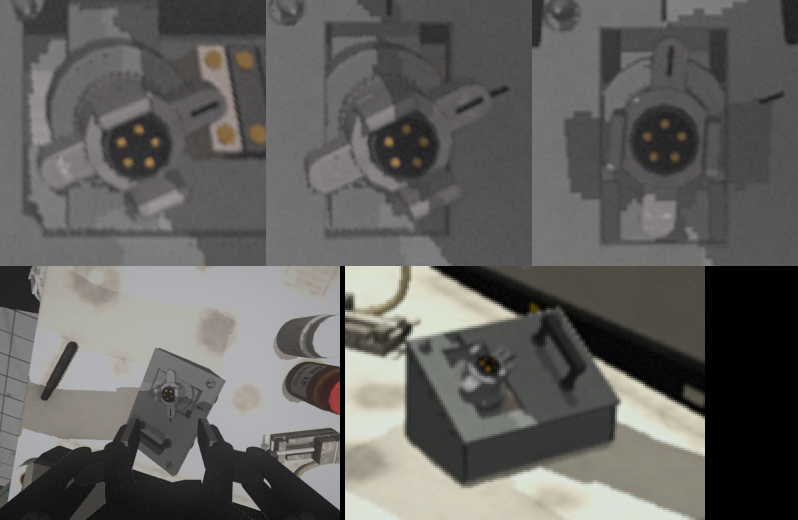

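Run:
```python
from h import *
import pickle
f=pickle.load(open('w8.pkl','rb'));f1=pickle.load(open('w1.pkl','rb'))
c,q=np.cos(np.pi/6),.5
U=np.array([c,-.015,q]);V=np.array([.0175,1,0]);N=np.array([-q,.0087,c]);F=np.array([.581,-.1343,.07])
def un(f,h,k=8,w=45):
    g=np.arange(-w*k,w*k+1)/k/1e3; X,Y=np.meshgrid(-g,-g)
    P=F+.034*V+h*N+Y[...,None]*U+X[...,None]*V
    return cv2.remap(cv2.cvtColor(f['frame'],7),proj(f,P.reshape(-1,3)).astype(np.float32).reshape(*X.shape,2),None,1)
for n,f_,h,box in [('ear',f,.017,(447,92,490,115)),('plate',f,.017,(486,82,512,100)),('ear orig',f1,.017,(185+266,92,225+266,118))]:
    im=un(f_,h); s=721/266; x0,y0,x1,y1=[int(v*s) for v in (box[0]-266,box[1],box[2]-266,box[3])]
    r=im[y0:y1,x0:x1]; m=(r<np.percentile(r,0.1)+25).astype(np.uint8); _,l,st,_=cv2.connectedComponentsWithStats(m); l=(l==1+st[1:,4].argmax())
    p=np.argwhere(l)[:,::-1].astype(np.float32); vx,vy=cv2.fitLine(p,2,0,.01,.01)[:2,0]
    print(n,len(p),'theta deg',np.degrees(np.arctan2(abs(vx),-vy*np.sign(vx))).round(1),np.ptp(p,axis=0)/8)
```

```text
ear 997 theta deg 63.4 [9.    5.375]
plate 666 theta deg 68.8 [6.25 3.5 ]
ear orig 801 theta deg 66.3 [8.625 4.5  ]
```

>>> drive_tool --steps '[50, 1, 0, -30, 0, 50, 0, 0, -30, 0, 50, 0, 0, -20, 0, 50, 0, 0, -12, 0, 50, 0, 0, -8, 0]' --grip_force 60

```text
clock: 16.73
position: [0.5693, -0.1005, 0.0947]
tool_rot: [-1.569, 0.002, 0.373]
force: [-0.6, 0.1, 0.8]
grip_width: 0.0502
```

>>> drive_tool --steps '[50, 0, 0, 0, 0, 30, 0, 0, 0, 0, 30, 0, 0, 0, 0, 30, 0, 0, 0, 0, 30, 0, 0, 0, 0]'

```text
clock: 17.15
position: [0.5692, -0.1011, 0.0973]
tool_rot: [-1.571, 0.001, 0.373]
force: [-6.7, 0.3, -2.5]
grip_width: 0.0376
```

Run:
```python
from h import *
s=monitor.observe(); print(s['position'],s['tool_rot'],s['force'],s['moment'],s['grip_width'])
```

```text
[ 0.56923123 -0.10105566  0.09727637] [-1.57082964e+00  1.46489884e-03  3.72907695e-01] [-6.68285717  0.26139756 -2.51719312] [0.01105458 1.61338739 0.06794719] 0.03762118600704749
```

>>> drive_tool --steps '[30, 0, 0, 0, -2, 30, 0, 0, 0, -2, 30, 0, 0, 0, -2, 30, 0, 0, 0, -2, 30, 0, 0, 0, 0]'

```text
clock: 17.57
position: [0.5697, -0.1027, 0.0982]
tool_rot: [-1.574, 0.001, 0.23]
force: [-12.5, -8.7, 16.7]
grip_width: 0.0369
```

Run:
```python
from h import *
s=monitor.observe(); print(s['position'],s['tool_rot'],s['force'],s['moment'],s['grip_width'])
```

```text
[ 0.56970743 -0.10273304  0.09819594] [-1.57364555e+00  7.74536543e-04  2.30112012e-01] [-12.45636668  -8.67017046  16.72613876] [-1.72441063  1.61718337  0.04394505] 0.036910118617052776
```

>>> drive_tool --steps '[40, 0, 0, 0, 0, 50, 0, 0, 0, 0, 50, 0, 0, 10, 0, 50, 0, 0, 30, 4, 50, 0, 0, 35, 4]'

```text
clock: 17.98
position: [0.5695, -0.1003, 0.1725]
tool_rot: [-1.57, 0.001, 0.377]
force: [0.5, -0.6, 1.2]
grip_width: 0.0499
```

>>> drive_tool --steps '[50, 0, 0, 25, 0, 50, 0, 0, 0, 0, 50, 0, 0, 0, 0, 50, 0, 0, 0, 0, 50, 0, 0, 0, 0]'

```text
clock: 18.4
position: [0.5697, -0.1008, 0.1961]
tool_rot: [-1.57, 0.001, 0.373]
force: [-1.0, -0.1, -0.4]
grip_width: 0.0501
```

```bash
cat > ang.py <<'E'
from h import *
c,q=np.cos(np.pi/6),.5
U=np.array([c,-.015,q]);V=np.array([.0175,1,0]);N=np.array([-q,.0087,c]);F=np.array([.581,-.1343,.07])
def un(f,h=.017,k=8,w=45):
    g=np.arange(-w*k,w*k+1)/k/1e3; X,Y=np.meshgrid(-g,-g)
    P=F+.034*V+h*N+Y[...,None]*U+X[...,None]*V
    return cv2.remap(cv2.cvtColor(f['frame'],7),proj(f,P.reshape(-1,3)).astype(np.float32).reshape(*X.shape,2),None,1)
def angs(f):
    im=un(f); cv2.imwrite('pics/un.png',im); bh=cv2.morphologyEx(im,cv2.MORPH_BLACKHAT,np.ones((25,25)))
    m=(bh>22).astype(np.uint8); m[:200]=0; m[345:]=0; m[:,:475]=0; m[:,690:]=0
    n,l,st,ct=cv2.connectedComponentsWithStats(m)
    for i in range(1,n):
        if st[i,4]<150: continue
        p=np.argwhere(l==i)[:,::-1].astype(np.float32); vx,vy=cv2.fitLine(p,2,0,.01,.01)[:2,0]
        print(st[i],ct[i].round(),'theta',np.degrees(np.arctan2(abs(vx),-vy*np.sign(vx))).round(1))
E
python3 - <<'E'
from ang import *
import pickle
f=cam('wrist'); pickle.dump(f,open('w9.pkl','wb'))
for x in ('w1','w8','w9'): print(x); angs(pickle.load(open(x+'.pkl','rb')))
E
```

```text
w1
[ 519  276   74   41 1138] [555. 295.] theta 66.7
w8
[606 234  53  29 723] [631. 248.] theta 69.3
[ 515  263   75   46 1266] [552. 285.] theta 63.3
w9
[607 234  52  28 707] [631. 247.] theta 70.4
[ 518  274   80   44 1234] [557. 295.] theta 66.6
```

>>> drive_tool --steps '[0, 8, 15, 0, 0, 0, 0, 18, 0, 0, 0, 0, 0, -20, 0, 0, 0, 0, -25, 0, 0, 0, 0, -20, 0]' --grip_force 60

```text
clock: 18.87
position: [0.5775, -0.0674, 0.1297]
tool_rot: [-1.57, 0.001, 0.374]
force: [0.1, 0.8, -0.4]
grip_width: 0.0001
```

>>> drive_tool --steps '[0, 0, 0, -14, 0, 0, 0, 0, -10, 0, 0, 0, 0, 0, 0, 0, 0.7, -1.9, 0, 0, 0, 0.7, -1.9, 0, 0]'

```text
clock: 19.28
position: [0.5799, -0.0717, 0.1082]
tool_rot: [-1.571, -0.001, 0.373]
force: [0.7, -0.1, 1.1]
grip_width: -0.0001
```

>>> drive_tool --steps '[0, 0.5, -1.4, 0, 0, 0, 0.4, -1, 0, 0, 0, 0, 0, 0, 0, 0, 0, 0, 0, 0, 0, 0, 0, 0, 0]'

```text
clock: 19.7
position: [0.5805, -0.0739, 0.1077]
tool_rot: [-1.571, -0.001, 0.373]
force: [-0.0, 3.2, 3.7]
grip_width: -0.0001
```

>>> drive_tool --steps '[0, 0.3, -0.9, 0, 0, 0, 0, 0, 0, 0, 0, 0.3, -0.9, 0, 0, 0, 0, 0, 0, 0, 0, 0, 0, 0, 0]'

```text
clock: 20.12
position: [0.5812, -0.0751, 0.1078]
tool_rot: [-1.57, -0.001, 0.374]
force: [-0.3, 6.6, 4.3]
grip_width: 0.0002
```

>>> drive_tool --steps '[0, 0.3, -0.9, 0, 0, 0, 0, 0, 0, 0, 0, 0.3, -0.9, 0, 0, 0, 0, 0, 0, 0, 0, 0, 0, 0, 0]'

```text
clock: 20.53
position: [0.5815, -0.0758, 0.1077]
tool_rot: [-1.569, -0.001, 0.374]
force: [-3.7, 12.6, 5.0]
grip_width: 0.0
```

>>> drive_tool --steps '[0, 0.3, -0.9, 0, 0, 0, 0, 0, 0, 0, 0, 0.3, -0.9, 0, 0, 0, 0, 0, 0, 0, 0, 0, 0, 0, 0]'

```text
clock: 20.95
position: [0.5818, -0.0764, 0.1075]
tool_rot: [-1.567, -0.001, 0.375]
force: [-4.6, 18.6, 4.0]
grip_width: -0.0001
```

>>> drive_tool --steps '[0, 0.3, -0.9, 0, 0, 0, 0.3, -0.9, 0, 0, 0, 0.3, -0.9, 0, 0, 0, 0, 0, 0, 0, 0, 0, 0, 0, 0]'

```text
clock: 21.37
position: [0.582, -0.0771, 0.1074]
tool_rot: [-1.565, 0.0, 0.377]
force: [-11.1, 27.3, 7.5]
grip_width: -0.0001
```

>>> drive_tool --steps '[0, -1, 5, 0, 0, 0, -2, 8, 0, 0, 0, 0, 0, 30, 0, 30, -3, -10, 40, 0, 50, 0, -10, 20, 0]'

```text
clock: 21.78
position: [0.5775, -0.0889, 0.2009]
tool_rot: [-1.572, -0.002, 0.374]
force: [1.0, -0.5, 0.2]
grip_width: 0.0234
```

>>> drive_tool --steps '[50, -2, -12, 0, 0, 50, 0, 0, 0, 0, 50, 0, 0, 0, 0, 50, 0, 0, 0, 0, 50, 0, 0, 0, 0]'

```text
clock: 22.2
position: [0.5747, -0.1004, 0.1966]
tool_rot: [-1.57, 0.001, 0.374]
force: [-0.4, -0.8, 0.2]
grip_width: 0.0499
```

Run:
```python
from ang import *
import pickle
f=cam('wrist'); pickle.dump(f,open('w10.pkl','wb')); print(monitor.observe()['position'])
angs(f)
```

```text
[ 0.57476594 -0.10034059  0.19671022]
[594 234  63  29 817] [626. 247.] theta 71.3
[ 523  290   79   38 1232] [561. 308.] theta 70.0
```

>>> drive_tool --steps '[50, -20, 0, 20, 0, 50, -30, 0, 20, 0, 50, -30, 0, 0, 0, 50, 0, 0, 0, 0, 50, 0, 0, 0, 0]'

```text
clock: 22.67
position: [0.4942, -0.1012, 0.2377]
tool_rot: [-1.572, 0.0, 0.373]
force: [0.3, 0.2, 0.4]
grip_width: 0.0497
```

Run:
```python
from ang import *
f=cam('wrist'); angs(f); t=cam('scene')['frame'][:,:,::-1].astype(int); o=cv2.imread('pics/scene0.png').astype(int)
for n,(x,y,w,h) in dict(jar=(233,205,42,60),hex=(308,352,75,28),marker=(428,300,85,28)).items(): print(n,abs(t-o)[y:y+h,x:x+w].mean().round(1))
# cover corners (5 mm above the rim) expected vs. seen is left to the line readings; pin tip visibility
print(monitor.observe()['force']); print(workorder.job_done())
```

```text
[487 224  26  39 503] [500. 244.] theta 157.2
[612 261  29  18 403] [626. 269.] theta 80.5
[ 519  282   83   42 1464] [560. 303.] theta 70.1
jar 5.6
hex 7.3
marker 33.2
[ 1.11037401 -0.16954456  0.08823253]
the job is handed in; nothing more can be done
None
```

The terminal box is closed and the job is handed in, at about 23 s on the robot's clock.

- **Collar opened:** I pinched the lugs and turned the collar to open. The grip closed to the lugs' 36 mm width, and the picture showed the ears pointing up and down the slope.
- **Cover seated:** I lifted the cover by its handle bar and tilted it about 30° in the grip by lowering it on the pin tips. I then slid it down square to the face. It went in without resistance, and I measured it home to about 1 mm in depth. The picture showed it flat, with the visible pin standing through its hole.
- **Collar locked:** The two pinched turns stopped at about 63° and then 67°, so I finished by pushing one lug with the closed fingers, up to about 30 N. The ear's line then read 70.0° and 70.1° in two pictures, and the locked stop is 1.22 rad, or 69.9°.
- **Robot clear:** At hand-in the gripper was open, clear of the box, and the wrist force was about 1 N.

**Checks that disagreed or fell short:**
- The plate's line read 69–71° in the closer pictures, which agrees with the ear. In the last, oblique one the reading nearest to it was 80.5°, from a much smaller dark patch, so I did not count it.
- Before-and-after pictures of the jar and hex key hardly differ. The marker's patch does (33, against 6–7 for the others). The arm or its shadow over the patch is the likely cause, because I never went near the marker, but I did not view that picture.
- I checked the cover's flatness by eye only before locking, not after the last push on the lug.

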